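# Load the tube incubator and close its sliding cover

### The job

Take the capped sample tube from its bench rest and lay it on the two support ribs in the open chamber of the white tube incubator, along the chamber, either way round. Then slide the incubator's flat cover fully shut over it and let go. Leave the other things on the bench where they are.

Things in the scene. Friction and masses are not known exactly. Their poses are not given: they have to be found in the camera images.
- incubator: Low white bench instrument, fixed, 150 mm wide (x), 440 mm long (y -180 to +260 from the origin, which is on the bench). Open chamber, clear inside 124 (x) by 160 mm (y -165 to -5), floor 12 mm, walls 60 mm above the bench. The open cover parks on the solid deck at y -5 to +200; a 90 mm high console ends it at +y. Guide rails 8 mm wide, 71 mm high, along both long edges.
- cradle (a point): Point over the middle of the two sloped steel support ribs in the chamber, where the axis of the tube runs when it lies on them: 35 mm above the bench, at incubator x 0, y -95 mm; axes as the incubator's. The ribs run along y, 50 mm long, 26 mm wide over both; their tops are 11 mm below this point, the chamber floor 23 mm.
- cover (a joint): Slide of the grey flat cover (132 mm wide, 170 mm long along the slide, 6 mm thick, top 67 mm above the bench): 0 is fully shut over the chamber, 0.19 m fully open; it grows as the cover slides along the incubator's +y. At the start it is 0.15 to 0.19. Stiff by about 1.5 N.
- cover_handle (a point): Top middle of the cover's handle: an upright steel bar in the centre of the cover, 70 mm long across the slide (x), 14 mm thick along it (y), 30 mm high above the cover (top 96 mm above the bench). Axes as the incubator's. Moves with the cover; shut, it is at incubator y -85 mm.
- tube: Loose white plastic sample tube, 118 mm long, body 30 mm in diameter with a short cone at its -x end and a blue screw cap (35 mm diameter, 18 mm long) at its +x end. Origin: on its axis at mid-length; x along the axis. It starts lying level on the rest.
- rest: Small grey tube rest on the bench, fixed, 70 by 44 mm and 20 mm high, with two sloped ribs along its x that carry the tube (tube axis 31 mm above the bench). Origin: centre of its underside.
- well_plate: Bystander: white six-well plate, 127 (x) by 86 (y) by 20 mm, lying near the rest. Origin: centre of its underside.
- dish: Bystander: low glass dish, 90 mm diameter, 18 mm high. Origin: centre of its underside.
- beaker: Bystander: glass beaker, 72 mm diameter, 95 mm high. Origin: centre of its underside.
- bottle: Bystander: amber bottle, 72 mm diameter, 150 mm high. Origin: centre of its underside.
- tip_box: Bystander: grey rack of pipette tips, 85 (x) by 120 (y) by 70 mm. Origin: centre of its underside.
- loose_cap: Bystander: loose blue screw cap, 38 mm diameter, 16 mm high. Origin: centre of its underside.
Things that resemble listed ones, but are neither listed nor needed, are in the scene too. What is meant by the tube is not turquoise, and is the smaller of those in its own colour.

How it is judged:
By the outcome, as a careful person would: the job done as asked, in the order asked, and still so for the second after the job is handed in, with the robot touching nothing.
It also fails if it takes over 51 s, if anything falls off the work surface, if the arm or the gripper's body presses on something with over 40 N, if the wrist force passes 120 N, or if a joint passes its speed limit or range.

### The arm

A 6-joint arm with a two-finger parallel gripper is mounted at the origin on the work surface. World frame = base frame: x ahead of the robot, y to its left, z up, the work surface at z = 0. Lengths are in m, angles in rad, forces in N, time in s.
With the tool pointing down it reaches from about 0.375 to 0.9 m from the base axis. Payload 3.1 kg.
Tool frame: the origin (TCP) lies midway between the tips of the shut fingers; the grasp point (between the pads) lies 19 mm behind it; z points along the fingers, y is the line along which they close (so a half turn about z gives the same grasp; the last joint's range is limited). The gripper opens to 87 mm and grips with 3 to 60 N. Pads are 19 mm wide; open, the fingers measure 117 mm over their backs; the gripper's body (75 mm by 190 mm) begins 51 mm behind the grasp point.
Start: joints at [1.069, 0.527, 1.433, -0, 1.181, -0.178], TCP at [0.198, 0.593, 0.223] pointing down, gripper open.
Joint ranges: [-3.08, 3.08], [-0.75, 2.2], [0.22, 2.44], [-1.43, 4.57], [0, 2.65], [-2.85, 2.85]. Speed limits (rad/s): [2.79, 2.79, 3.14, 3.14, 3.14, 3.14].

### API

Orientations are given as a unit quaternion [x, y, z, w].
In Python, from rig import robot gives the robot as it stands. The module is installed in compiled form; this text tells all that it offers.
- The arm moves only by the tool play_rows, never from a script. Its arguments are lists of equal length, an entry for each row: "gripper": the closure, from -1 (fully open) to 1 (shut); "delta_pos": the shift along the tool's x, y, z in cm, a list of three; "turn": the turn, a rotation vector about the tool's x, y, z in rad, a list of three. A call has 1 to 12 rows; each row is the pose to reach, as a shift and turn from the pose commanded when the call began, along the tool's axes at that moment; what a row does not reach only later rows make up. A row lasts 1/8 s, in which the tool goes at most 62.5 mm and 10.7 degrees, less where a joint would pass 70% of its speed; a pose out of reach is approached as far as the arm can. A call with a gripper value outside its range is refused whole. The fingers move at their own pace and stop on an object; "squeeze" is the grip in N (left out, the last holds). Time passes only in rows, so rows that repeat a pose let the fingers close. It gives the time, the measured TCP pose, the force, the opening and the grip force at its end, in the units of the state.
- robot.get_obs(): the state, without advancing time (a new reading comes with each control period).
- robot.camera(name): name is "scene" or "top" or "wrist"; returns a dict with "color" (400x640x3 uint8, red, green, blue), "vfov" (degrees; the focal length in pixels is half the picture's height over the tangent of half this angle, whatever the lens; pixels are square), "cx", "cy" (the principal point, pixels), "k1" (the pictures are not rectified: a ray, as slopes to the right and down, at radius r is drawn at 1 + k1 r^2 times it, then the intrinsics apply), "R" (3x3) and "t" (3): a world point X has camera coordinates R X + t. Camera axes: x right, y down, z forward; pixel columns grow to the right and rows downward; lengths in m; the calibration is good to about 2 mm. A picture is of the moment at which its call begins. There is no depth.
- robot.hand_in(): hands the job in; it is judged then, once.
The state is a dict: "time": time; "q": joint angles; "joint_velocities": joint speeds; "joint_torque": joint torques, N m; "position": TCP position; "tool_rot": TCP orientation; "ft_force": force on the tool from outside, world axes, zero at the start; "moment": the same for the moment, N m; "grip_width": finger opening in m; "grip_force": force on a finger pad.
Only numpy, scipy, OpenCV 4.12 (cv2) and the standard library are available. Lean on these libraries where they do the work, as an engineer would, in place of code of your own. Each camera call takes 0.05 s, during which the arm holds its last target. There are 200 camera calls.

## Working session

There is one attempt and no reset: what is moved stays moved. The work goes in short steps, Python scripts to look and compute and a tool call to move; the robot and the scene stay as the last step left them, time stands still between calls to the robot, and variables do not carry over. Pictures are saved under pics/ and viewed, at most 10 in all, crops included, and the job is handed in when it is done.

Besides the shell and the picture viewer there is one more tool, called after "Emit:" as a command line: name --argument value ..., lists and objects as JSON in quotes. play_rows: Moves the arm, as the interface text tells. Its arguments: {"type":"object","properties":{"gripper":{"type":"array","items":{"type":"number"}},"delta_pos":{"type":"array","items":{"type":"array","items":{"type":"number"}}},"turn":{"type":"array","items":{"type":"array","items":{"type":"number"}}},"squeeze":{"type":"number"}},"required":["gripper","delta_pos","turn"]}

```bash
mkdir -p pics; cat > h.py <<'E'
import numpy as np, cv2
from rig import robot
from scipy.spatial.transform import Rotation as Ro
def cam(n):
    c=robot.camera(n); c['f']=200/np.tan(np.radians(c['vfov'])/2); return c
def save(c,name): cv2.imwrite('pics/'+name,c['color'][:,:,::-1])
def K(c): return np.array([[c['f'],0,c['cx']],[0,c['f'],c['cy']],[0,0,1]]), np.array([c['k1'],0,0,0.])
def ray(c,px):
    k,d=K(c); u=cv2.undistortPoints(np.array(px,float).reshape(-1,1,2),k,d).reshape(-1,2)
    R=np.array(c['R']);t=np.array(c['t'])
    return -R.T@t, np.c_[u,np.ones(len(u))]@R
def plane(c,px,z):
    o,d=ray(c,px); return o+d*((z-o[2])/d[:,2])[:,None]
def proj(c,X):
    k,d=K(c); r,_=cv2.Rodrigues(np.array(c['R'])); return cv2.projectPoints(np.array(X,float).reshape(-1,1,3),r,np.array(c['t']),k,d)[0].reshape(-1,2)
def totool(p):
    o=robot.get_obs(); R=Ro.from_quat(o['tool_rot']); return R.inv().apply(np.array(p)-o['position'])*100
E
python3 - <<'E'
from h import *
for n in('top','scene'):
    c=cam(n); save(c,n+'0.png'); print(n,c['vfov'],c['cx'],c['cy'],c['k1'],-np.array(c['R']).T@c['t'])
o=robot.get_obs();print(o); print(Ro.from_quat(o['tool_rot']).as_matrix().round(3))
E
```

```text
top 53.225820561733585 315.33997096437423 197.39763808917724 -0.10304679387788057 [0.27682323 0.04193065 1.27645439]
scene 53.93110175983952 323.53909718345665 201.43713724408812 -9.874956328827582e-05 [ 0.95662845 -0.46643103  1.06457414]
{'time': 0.1, 'q': array([ 1.06949152e+00,  5.28396966e-01,  1.43374130e+00, -2.69044963e-05,
        1.18139163e+00, -1.78508350e-01]), 'joint_velocities': array([ 0.00140854, -0.00156918, -0.00154461,  0.00023865,  0.00075652,
       -0.00141941]), 'joint_torque': array([-8.85523896e-04, -4.40988100e+01, -1.77149016e+01,  6.34764391e-02,
        5.34510158e-02, -4.67011500e-05]), 'position': array([0.19793351, 0.5921537 , 0.22166534]), 'tool_rot': array([ 1.60693291e-01,  9.87003915e-01, -9.17348744e-04, -3.11208513e-04]), 'ft_force': array([0.06385416, 0.56747358, 0.49270444]), 'moment': array([ 0.0085703 ,  0.01920635, -0.0015114 ]), 'grip_force': 0.0, 'grip_width': 0.08707820225608942}
[[-0.948  0.317 -0.001]
 [ 0.317  0.948 -0.002]
 [ 0.    -0.002 -1.   ]]
```

View pics/top0.png

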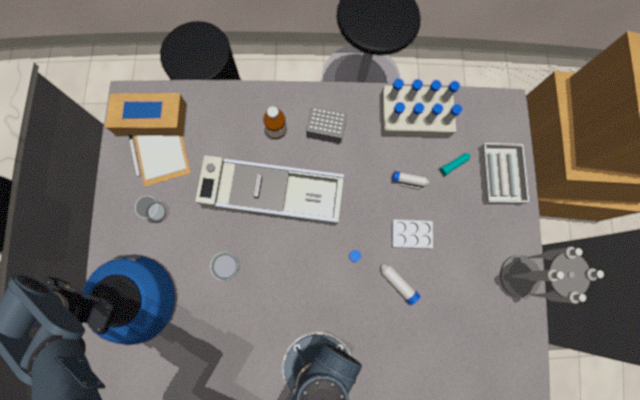

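View pics/scene0.png

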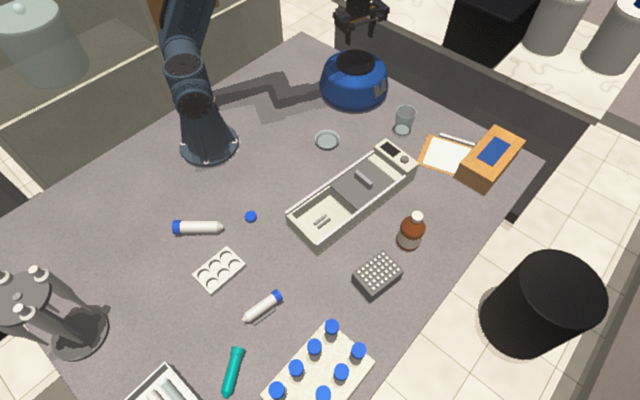

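Top view: the possible tubes are white A (410,179), white B (400,284, longer), turquoise (455,164), tubes in the tray (505,172) and blue-capped ones in the rack (420,105). By the description it is A, the smaller white one; scene view shows it at (263,306). The incubator is at (270,190), with its chamber at the right end and the handle at (258,186). I'll check A in one close crop and measure.

```bash
cat > m.py <<'E'
from h import *
t=cam('top'); s=cam('scene')
a=cv2.resize(t['color'][155:225,185:445],None,fx=3,fy=3,interpolation=cv2.INTER_CUBIC)
b=cv2.resize(s['color'][275:340,225:305],None,fx=4.5,fy=4.5,interpolation=cv2.INTER_CUBIC)
b2=cv2.resize(s['color'][135:255,280:425],None,fx=2.9,fy=2.9,interpolation=cv2.INTER_CUBIC)
H=np.zeros((210+360,800,3),np.uint8); H[:210,:780]=a; H[210:210+b.shape[0],:b.shape[1]]=b; H[210:210+b2.shape[0],375:375+b2.shape[1]]=b2
cv2.imwrite('pics/crop1.png',H[:,:,::-1])
def blobs(c,lo,hi,roi,n):
    hsv=cv2.cvtColor(c['color'],cv2.COLOR_RGB2HSV); m=cv2.inRange(hsv,lo,hi)
    x0,y0,x1,y1=roi; k=np.zeros_like(m); k[y0:y1,x0:x1]=m[y0:y1,x0:x1]
    for q in cv2.findContours(k,cv2.RETR_EXTERNAL,cv2.CHAIN_APPROX_NONE)[0]:
        if cv2.contourArea(q)>25:
            r=cv2.minAreaRect(q); print(n,'area',cv2.contourArea(q),r, plane(c,[r[0]],.031).round(4)); print(plane(c,cv2.boxPoints(r),.031).round(3).tolist())
for c,R,n in((t,(380,160,437,198),'top'),(s,(235,280,292,330),'scene')):
    blobs(c,(100,120,60),(130,255,255),R,n+' cap'); blobs(c,(0,0,175),(180,50,255),R,n+' body')
blobs(t,(0,0,175),(180,60,255),(370,250,430,315),'B body')
E
python3 m.py
```

```text
top cap area 37.0 ((395.5, 176.5), (9.0, 5.0), 90.0) [[ 0.5992 -0.2465  0.031 ]]
[[0.614, -0.239, 0.031], [0.615, -0.255, 0.031], [0.584, -0.254, 0.031], [0.584, -0.238, 0.031]]
top body area 163.0 ((413.8269348144531, 178.36537170410156), (29.221303939819336, 7.0601806640625), 11.309932708740234) [[ 0.5941 -0.3069  0.031 ]]
[[0.591, -0.257, 0.031], [0.615, -0.263, 0.031], [0.597, -0.357, 0.031], [0.574, -0.351, 0.031]]
scene cap area 53.5 ((277.1148681640625, 295.060791015625), (11.392269134521484, 5.928629398345947), 54.462318420410156) [[ 0.6026 -0.2455  0.031 ]]
[[0.585, -0.25, 0.031], [0.588, -0.234, 0.031], [0.62, -0.241, 0.031], [0.617, -0.257, 0.031]]
scene body area 709.0 ((253.26893615722656, 300.0634765625), (31.348478317260742, 40.342323303222656), 62.10273361206055) [[ 0.5644 -0.2986  0.031 ]]
[[0.504, -0.336, 0.031], [0.536, -0.233, 0.031], [0.624, -0.262, 0.031], [0.591, -0.36, 0.031]]
scene body area 613.5 ((269.0, 304.5), (49.0, 44.0), 90.0) [[ 0.6052 -0.2788  0.031 ]]
[[0.508, -0.271, 0.031], [0.6, -0.189, 0.031], [0.695, -0.286, 0.031], [0.61, -0.363, 0.031]]
B body area 337.5 ((397.27813720703125, 280.2651062011719), (41.80325698852539, 9.491560935974121), 46.63658142089844) [[ 0.2681 -0.2435  0.031 ]]
[[0.305, -0.188, 0.031], [0.325, -0.21, 0.031], [0.232, -0.299, 0.031], [0.212, -0.276, 0.031]]
```

View pics/crop1.png

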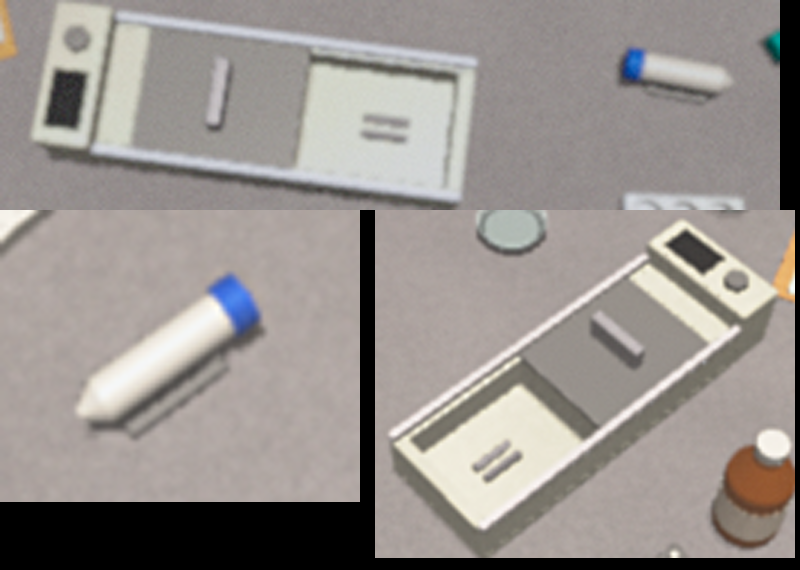

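The crop confirms it: A lies on a grey rest with its blue cap at top (396,177) and cone tip at (429,182). It is about 119 mm long, so it is the tube. In the crop the incubator shows its rails, handle and two ribs (crop 385,128).

```bash
cat > m2.py <<'E'
from h import *
t=cam('top'); s=cam('scene')
def rects(c,m,roi,z,n,amin=40):
    x0,y0,x1,y1=roi; k=np.zeros(m.shape,np.uint8); k[y0:y1,x0:x1]=m[y0:y1,x0:x1]*255
    for q in cv2.findContours(k,cv2.RETR_EXTERNAL,cv2.CHAIN_APPROX_NONE)[0]:
        if cv2.contourArea(q)>amin:
            r=cv2.minAreaRect(q); b=plane(c,cv2.boxPoints(r),z)[:,:2]
            e=[(b[0]+b[1])/2,(b[2]+b[3])/2] if np.linalg.norm(b[0]-b[1])<np.linalg.norm(b[1]-b[2]) else [(b[1]+b[2])/2,(b[3]+b[0])/2]
            d=e[0]-e[1]; d=d*np.sign(d[1])
            print(n,'px',np.round(r[0]),'mid',((e[0]+e[1])/2).round(4),'ends',np.round(e,4).tolist(),'len',np.linalg.norm(d).round(4),'ang',np.degrees(np.arctan2(-d[0],d[1])).round(2))
for n,c,roi in(('top',t,(190,150,350,225)),('scene',s,(283,135,420,252))):
    I=c['color'].astype(int); m=(I[...,2]>I[...,0]+3)&(I.min(2)>170)
    rects(c,m,roi,.071,n+' rail')
    g=(I.max(2)<145)&(I.min(2)>95)
m=I=t['color'].astype(int)
print(I[186,225:300:3].tolist()); print(I[165:215:2,270].tolist()); print(I[199,300:325,0].tolist(), I[195,300:325,0].tolist())
# hand-read points in top crop -> px
P=lambda u,v:[185+u/3,155+v/3]
for nm,z,pts in(('corners',.071,[P(477,60),P(463,202),P(115,14),P(90,152)]),('handle top ends',.096,[P(221,58),P(214,127)]),('ribs',.026,[P(386,121),P(385,135)])):
    print(nm,plane(t,pts,z)[:,:2].round(4).tolist())
Q=lambda u,v:[280+(u-375)/2.9,135+(v-210)/2.9]
for nm,z,pts in(('S corners',.071,[Q(482,527),Q(392,434),Q(740,328)]),('S handle',.096,[Q(597,316),Q(640,350)]),('S ribs',.026,[Q(491,456),Q(502,467)])):
    print(nm,plane(s,pts,z)[:,:2].round(4).tolist())
E
python3 m2.py
```

```text
top rail px [277. 212.] mid [0.4721 0.1316] ends [[0.494, 0.3193], [0.4503, -0.056]] len 0.3779 ang -6.65
top rail px [283. 168.] mid [0.6113 0.1154] ends [[0.6336, 0.3027], [0.5891, -0.0718]] len 0.3771 ang -6.77
[[211, 214, 199], [212, 210, 198], [181, 179, 170], [146, 141, 141], [149, 142, 143], [151, 146, 142], [153, 145, 144], [151, 146, 140], [148, 145, 140], [150, 148, 143], [178, 172, 173], [188, 186, 187], [127, 126, 118], [151, 145, 142], [151, 150, 145], [151, 147, 142], [153, 148, 145], [154, 150, 147], [154, 150, 146], [153, 151, 147], [143, 140, 134], [201, 199, 186], [212, 213, 203], [210, 215, 203], [210, 213, 202]]
[[201, 205, 211], [173, 177, 184], [145, 140, 138], [155, 150, 147], [152, 146, 142], [147, 146, 141], [150, 146, 141], [151, 148, 143], [150, 146, 144], [151, 147, 144], [149, 148, 143], [151, 144, 143], [154, 149, 149], [154, 151, 147], [158, 151, 151], [158, 152, 148], [153, 148, 143], [156, 152, 149], [157, 153, 149], [153, 151, 148], [157, 153, 147], [159, 156, 152], [167, 165, 168], [204, 209, 217], [147, 148, 155]]
[211, 210, 212, 210, 198, 174, 149, 148, 152, 156, 156, 160, 167, 170, 172, 177, 181, 186, 190, 194, 200, 207, 210, 211, 210] [210, 212, 210, 211, 210, 199, 178, 171, 167, 166, 154, 149, 152, 151, 154, 148, 147, 147, 154, 160, 166, 182, 203, 210, 211]
corners [[0.5908, -0.0747], [0.4416, -0.0599], [0.6345, 0.3044], [0.4875, 0.3218]]
handle top ends [[0.5821, 0.1882], [0.5105, 0.1924]]
ribs [[0.5337, 0.0185], [0.5185, 0.0194]]
S corners [[0.5931, -0.0722], [0.4504, -0.0535], [0.6394, 0.3043]]
S handle [[0.5216, 0.1943], [0.5849, 0.1887]]
S ribs [[0.5262, 0.0159], [0.5442, 0.0135]]
```

Emit:
play_rows --gripper '[-1,-1,-1,-1,-1,-1,-1,-1,-1,-1,-1,-1]' --delta_pos '[[-65.8,-72,-2],[-65.8,-72,-2],[-65.8,-72,-2],[-65.8,-72,-2],[-65.8,-72,-2],[-65.8,-72,-2],[-65.8,-72,-2],[-65.8,-72,-2],[-65.8,-72,-2],[-65.8,-72,-2],[-65.8,-72,-2],[-65.8,-72,-2]]' --turn '[[0,0,1.4],[0,0,1.4],[0,0,1.4],[0,0,1.4],[0,0,1.4],[0,0,1.4],[0,0,1.4],[0,0,1.4],[0,0,1.4],[0,0,1.4],[0,0,1.4],[0,0,1.4]]'

```text
time: 1.8
position: [0.503, -0.0948, 0.2382]
tool_rot: [0.759, 0.651, 0.0, 0.0]
ft_force: [1.0, -0.3, 0.2]
grip_width: 0.0871
grip_force: 0.0
```

```bash
python3 -c "
from h import *
print(totool([.594,-.3,.24])); o=robot.get_obs(); print(o['position'],o['q'],Ro.from_quat(o['tool_rot']).as_matrix().round(3))"
```

```text
[-18.89562368  12.1123215   -0.17539672]
[ 0.50303142 -0.09481761  0.23819034] [-4.05105475e-01  3.55211781e-01  1.69475557e+00  4.03834322e-04
  1.09095407e+00 -2.52580685e-01] [[ 0.152  0.988  0.001]
 [ 0.988 -0.152  0.   ]
 [ 0.     0.001 -1.   ]]
```

Emit:
play_rows --gripper '[-1,-1,-1,-1,-1]' --delta_pos '[[-18.9,12.1,0],[-18.9,12.1,0],[-18.9,12.1,0],[-18.9,12.1,0],[-18.9,12.1,0]]' --turn '[[0,0,0],[0,0,0],[0,0,0],[0,0,0],[0,0,0]]'

```text
time: 2.42
position: [0.594, -0.301, 0.2373]
tool_rot: [0.76, 0.65, -0.0, 0.001]
ft_force: [0.4, 1.7, -0.4]
grip_width: 0.0867
grip_force: 0.0
```

```bash
cat > w.py <<'E'
from h import *
import sys
w=cam('wrist'); save(w,sys.argv[1]); o=robot.get_obs(); print(o['position'].round(4),Ro.from_quat(o['tool_rot']).as_matrix().round(3).tolist(), -np.array(w['R']).T@w['t'])
I=w['color'].astype(int); hsv=cv2.cvtColor(w['color'],cv2.COLOR_RGB2HSV)
for n,m in(('cap',cv2.inRange(hsv,(105,120,60),(130,255,255))),('body',cv2.inRange(hsv,(0,0,185),(180,60,255)))):
    for q in cv2.findContours(m,cv2.RETR_EXTERNAL,cv2.CHAIN_APPROX_NONE)[0]:
        if cv2.contourArea(q)>800:
            r=cv2.minAreaRect(q); b=plane(w,cv2.boxPoints(r),.031)[:,:2]
            print(n,np.round(r[0]),cv2.contourArea(q),b.mean(0).round(4),b.round(4).tolist())
E
python3 w.py w1.png
```

```text
[ 0.5931 -0.2987  0.2372] [[0.153, 0.988, -0.001], [0.988, -0.153, 0.001], [0.001, -0.001, -1.0]] [ 0.60468459 -0.22933729  0.39886118]
cap [564. 226.] 858.5 [ 0.8722 -0.4028] [[0.8395, -0.3843], [0.9037, -0.3944], [0.9054, -0.4214], [0.8401, -0.411]]
cap [567. 166.] 2043.5 [ 0.8726 -0.3302] [[0.8352, -0.3419], [0.8468, -0.2932], [0.909, -0.3177], [0.8994, -0.3681]]
cap [570.  86.] 2413.0 [ 0.8728 -0.2429] [[0.8392, -0.2131], [0.9047, -0.2225], [0.9076, -0.2731], [0.8397, -0.2631]]
cap [68. 42.] 1216.5 [ 0.3598 -0.1205] [[0.329, -0.1265], [0.3494, -0.097], [0.3901, -0.1141], [0.3707, -0.1442]]
body [169. 196.] 7113.0 [ 0.4197 -0.2975] [[0.3819, -0.2345], [0.465, -0.2302], [0.4614, -0.3591], [0.3705, -0.3661]]
body [ 29. 170.] 2459.0 [ 0.2676 -0.2429] [[0.2038, -0.2785], [0.3078, -0.1864], [0.3308, -0.2061], [0.2279, -0.3007]]
body [550. 155.] 11830.5 [ 0.8548 -0.3242] [[0.7626, -0.1912], [0.9312, -0.2093], [0.9628, -0.4601], [0.7628, -0.4362]]
```

View pics/w1.png

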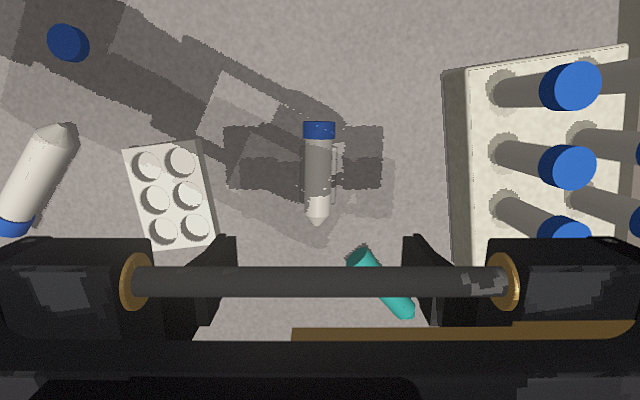

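The wrist view shows tube A lying upright in the picture, with the cap at (319,130) and the tip at (317,228). The rest just shows on its right side, and the pads are clear of the plate at (175,195). Next I measure the axis.

```bash
python3 - <<'E'
from h import *
w=cam('wrist'); g=cv2.cvtColor(w['color'],cv2.COLOR_RGB2GRAY).astype(int)
for r in (126,134,145,160,170,195,205): print(r,g[r,292:348:1].tolist()) if r in(134,160,205) else 0
p=plane(w,[[319,121.5]],.045),plane(w,[[317,228]],.031),plane(w,[[319,130]],.031)
print(p)
c=cv2.resize(w['color'][100:240,240:400],None,fx=5,fy=4.2,interpolation=cv2.INTER_CUBIC)
cv2.imwrite('pics/w1c.png',c[:,:,::-1])
E
```

```text
134 [84, 97, 111, 107, 107, 109, 106, 105, 108, 105, 102, 108, 84, 52, 61, 61, 65, 65, 70, 71, 70, 72, 69, 78, 77, 75, 79, 81, 77, 77, 78, 76, 73, 77, 72, 73, 69, 70, 72, 72, 67, 85, 91, 67, 83, 105, 111, 108, 106, 105, 105, 106, 106, 105, 107, 106]
160 [102, 102, 105, 103, 105, 103, 100, 96, 99, 93, 86, 77, 79, 76, 97, 112, 113, 116, 119, 121, 124, 127, 124, 124, 128, 126, 131, 130, 130, 129, 126, 127, 125, 125, 126, 123, 122, 119, 118, 112, 106, 134, 156, 153, 151, 126, 125, 144, 143, 143, 145, 118, 77, 84, 87, 82]
205 [140, 139, 139, 140, 140, 143, 141, 146, 148, 139, 124, 124, 120, 99, 105, 113, 115, 112, 163, 191, 189, 193, 196, 199, 204, 209, 214, 215, 209, 205, 201, 198, 196, 191, 188, 184, 177, 169, 157, 138, 127, 105, 113, 126, 133, 144, 141, 138, 137, 134, 135, 135, 138, 138, 138, 141]
(array([[ 0.60218416, -0.23635158,  0.045     ]]), array([[ 0.58133003, -0.35644657,  0.031     ]]), array([[ 0.60074771, -0.24558647,  0.031     ]]))
```

View pics/w1c.png

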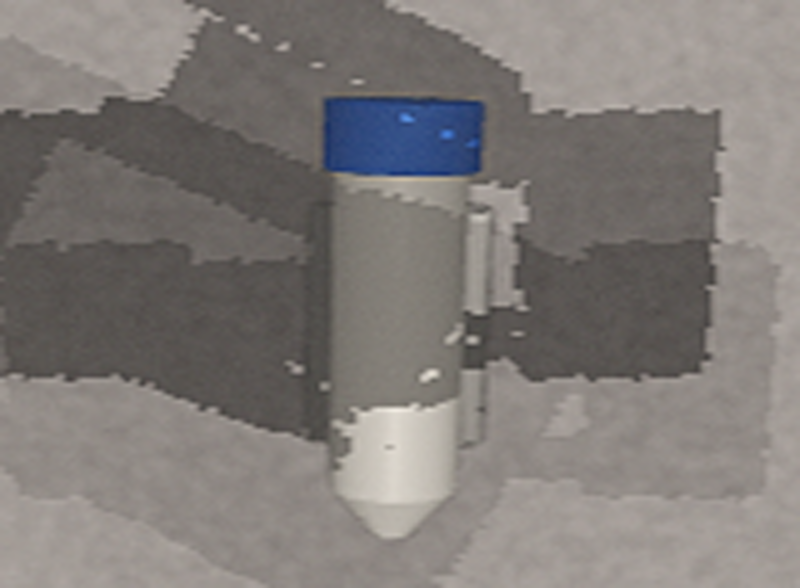

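Emit:
play_rows --gripper '[-1,-1,-1,-1,-1,-1,-1,-1]' --delta_pos '[[0.2,0,5],[0.2,0,10],[0.2,0,15],[0.2,0,18],[0.2,0,20],[0.2,0,21.2],[0.2,0,21.2],[0.2,0,21.2]]' --turn '[[0,0,0.026],[0,0,0.026],[0,0,0.026],[0,0,0.026],[0,0,0.026],[0,0,0.026],[0,0,0.026],[0,0,0.026]]'

```text
time: 3.52
position: [0.5945, -0.2964, 0.0273]
tool_rot: [0.767, 0.641, 0.0, 0.001]
ft_force: [-0.6, 0.2, 0.2]
grip_width: 0.0871
grip_force: 0.0
```

Emit:
play_rows --gripper '[0.6,0.8,0.8,0.8,0.8,0.8,0.8,0.8]' --delta_pos '[[0,0,0],[0,0,0],[0,0,0],[0,0,0],[0,0,0],[0,0,0],[0,0,0],[0,0,0]]' --turn '[[0,0,0],[0,0,0],[0,0,0],[0,0,0],[0,0,0],[0,0,0],[0,0,0],[0,0,0]]' --squeeze 15

```text
time: 4.53
position: [0.5935, -0.2958, 0.0259]
tool_rot: [0.767, 0.641, -0.0, -0.0]
ft_force: [-0.4, 0.3, 0.9]
grip_width: 0.0292
grip_force: 15.0
```

Emit:
play_rows --gripper '[0.8,0.8,0.8,0.8,0.8,0.8]' --delta_pos '[[0,0,-1],[0,0,-3],[0,0,-6],[0,0,-9],[0,0,-12],[0,0,-12]]' --turn '[[0,0,0],[0,0,0],[0,0,0],[0,0,0],[0,0,0],[0,0,0]]' --squeeze 20

```text
time: 5.28
position: [0.5958, -0.2973, 0.1504]
tool_rot: [0.767, 0.642, 0.001, 0.004]
ft_force: [0.2, 0.0, -0.8]
grip_width: 0.0289
grip_force: 20.0
```

```bash
python3 - <<'E'
from h import *
th=np.radians(6.7); d=np.array([np.sin(th),np.cos(th),0]); O=np.array([.541,.1136,0])
p=O-.095*d; p[2]=.14; o=robot.get_obs()
R=Ro.from_quat(o['tool_rot']).as_matrix(); x=R[:,0]
print(p,totool(p),'turn z',-(np.arctan2(d[1],d[0])-np.arctan2(x[1],x[0])), o['ft_force'],o['grip_width'],o['position'])
w=cam('wrist');s=cam('scene');t=cam('top')
q=proj(s,[o['position']])[0].astype(int);print(q)
y=max(0,q[1]-75);x0=max(0,min(440,q[0]-100)); a=cv2.resize(s['color'][y:y+150,x0:x0+200],(800,600))
H=np.zeros((580,640,3),np.uint8); H[:400]=w['color']; H[400:,:240]=cv2.resize(s['color'][y:y+150,x0:x0+200],(240,180)); H[400:,240:640]=cv2.resize(t['color'][140:230,240:440],(400,180))
cv2.imwrite('pics/l1.png',H[:,:,::-1])
E
```

```text
[0.52991628 0.01924879 0.14      ] [ 29.99386676 -12.09588669   0.83462074] turn z -0.06094759286800633 [ 0.1844037   0.02932686 -0.79379223] 0.028910847595580186 [ 0.59583153 -0.29731153  0.15042367]
[255 290]
```

View pics/l1.png

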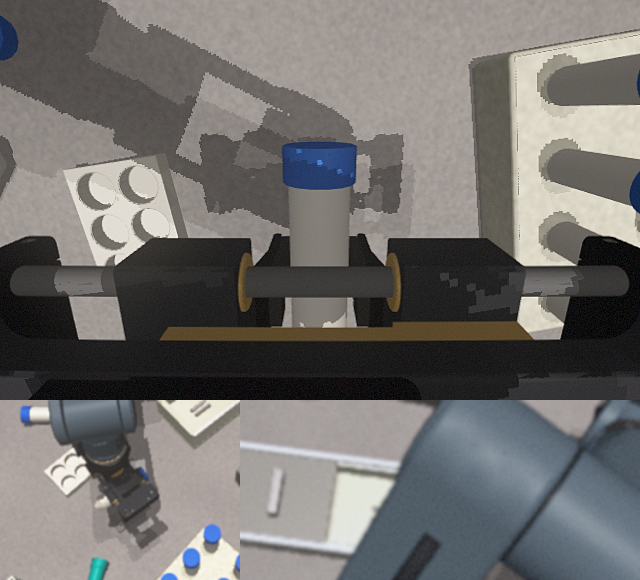

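The tube is held: the cap is at (319,165) in the wrist view, body centred between the fingers, rest left empty below. Next I check that it is level.

```bash
python3 - <<'E'
from h import *
w=cam('wrist'); o=robot.get_obs(); R=Ro.from_quat(o['tool_rot']).as_matrix(); p=o['position']; p=p+R[:,2]*-.0052
for pit in (-8,-4,0,4,8):
    a=np.radians(pit); ax=np.cos(a)*R[:,0]+np.sin(a)*np.array([0,0,1]); up=np.cross(ax,R[:,1]); up*=np.sign(up[2])
    X=[p+ax*l+up*.0175 for l in(.041,.059)]+[p+ax*.041+R[:,1]*k*.0175 for k in(1,-1)]+[p+ax*.059-up*.0175]
    print(pit,proj(w,X).round(1).tolist())
hsv=cv2.cvtColor(w['color'],cv2.COLOR_RGB2HSV);m=cv2.inRange(hsv,(105,120,40),(130,255,255)); k=m[130:200,270:370]
ys,xs=np.nonzero(k); print(270+xs.min(),270+xs.max(),130+ys.min(),130+ys.max()); c=k[:,49]; print(130+np.nonzero(c)[0][[0,-1]], w['color'][138:152,319].tolist())
E
```

```text
-8 [[319.2, 179.7], [319.2, 138.7], [354.2, 177.7], [284.0, 177.6], [319.1, 142.8]]
-4 [[319.2, 183.1], [319.2, 141.4], [354.8, 178.2], [283.4, 178.1], [319.1, 140.4]]
0 [[319.2, 187.1], [319.2, 144.8], [355.5, 179.1], [282.8, 179.1], [319.1, 138.4]]
4 [[319.1, 191.5], [319.2, 149.2], [356.1, 180.5], [282.1, 180.4], [319.1, 136.8]]
8 [[319.1, 196.6], [319.2, 154.4], [356.7, 182.4], [281.5, 182.3], [319.1, 135.8]]
282 355 142 188
[142 188] [[84, 81, 79], [86, 83, 78], [94, 89, 85], [78, 76, 83], [29, 53, 92], [37, 53, 92], [33, 53, 91], [37, 51, 93], [34, 53, 92], [42, 55, 93], [41, 55, 93], [51, 84, 143], [45, 76, 136], [48, 78, 135]]
```

Emit:
play_rows --gripper '[0.8,0.8,0.8,0.8,0.8,0.8,0.8,0.8,0.8]' --delta_pos '[[4,-1.6,0],[9,-3.6,0],[14,-5.6,0],[19,-7.7,0],[24,-9.7,0],[28,-11.3,0],[30,-12.1,0],[30,-12.1,0],[30,-12.1,0]]' --turn '[[0,0,0],[0,0,-0.03],[0,0,-0.06],[0,0,-0.06],[0,0,-0.06],[0,0,-0.06],[0,0,-0.06],[0,0,-0.06],[0,0,-0.06]]'

```text
time: 6.6
position: [0.5279, 0.0201, 0.1454]
tool_rot: [0.748, 0.664, -0.0, -0.0]
ft_force: [0.7, -0.3, 0.1]
grip_width: 0.0294
grip_force: 20.0
```

```bash
python3 - <<'E'
from h import *
w=cam('wrist');s=cam('scene'); o=robot.get_obs()
th=np.radians(6.7); d=np.array([np.sin(th),np.cos(th),0]); e=np.array([d[1],-d[0],0]); O=np.array([.541,.1136,0])
p=O-.095*d;p[2]=.15
print(totool(p),o['position'],Ro.from_quat(o['tool_rot']).as_matrix().round(3).tolist())
I=w['color'].copy()
L=lambda a,b:cv2.polylines(I,[proj(w,[O+e*a[0]+d*a[1]+[0,0,a[2]],O+e*b[0]+d*b[1]+[0,0,b[2]]]).astype(int)],False,(255,0,0),1)
for x in(-.075,-.067,.067,.075): L((x,-.06,.071),(x,.10,.071))
for x in(-.062,.062): L((x,-.06,.012),(x,-.005,.012))
H=np.zeros((600,640,3),np.uint8); H[:400]=I; H[400:,:320]=cv2.resize(s['color'][140:260,260:452],(320,200)); H[400:,320:]=cv2.resize(w['color'][60:260,160:480],(320,200))
cv2.imwrite('pics/c1.png',H[:,:,::-1])
E
```

```text
[-0.01997212  0.18461605 -0.43926395] [0.52810667 0.01966591 0.14560742] [[0.119, 0.993, -0.0], [0.993, -0.119, -0.0], [-0.0, -0.0, -1.0]]
```

View pics/c1.png

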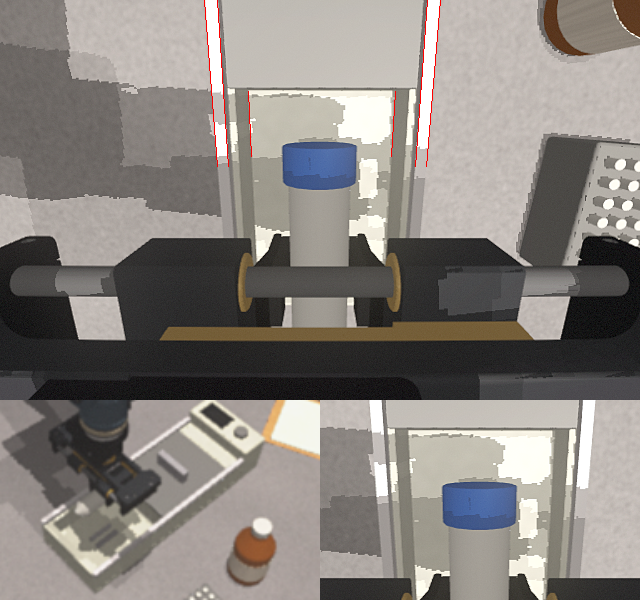

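The wrist view shows that the predicted rail and floor edges (249 and 395 px) match the picture. The tube, with its cap at (319,165), is over the chamber and clear of the cover edge at row 88. I lower it now.

Emit:
play_rows --gripper '[0.8,0.8,0.8,0.8,0.8,0.8,0.8]' --delta_pos '[[0,0.15,2],[0,0.15,5],[0,0.15,8],[0,0.15,10],[0,0.15,11],[0,0.15,11.3],[0,0.15,11.3]]' --turn '[[0,0,0],[0,0,0],[0,0,0],[0,0,0],[0,0,0],[0,0,0],[0,0,0]]'

```text
time: 7.58
position: [0.5297, 0.0203, 0.0333]
tool_rot: [0.748, 0.664, 0.0, 0.0]
ft_force: [0.4, -0.6, -0.5]
grip_width: 0.0295
grip_force: 20.0
```

Emit:
play_rows --gripper '[0.8,0.8,0.8,0.8]' --delta_pos '[[0,0,0.15],[0,0,0.3],[0,0,0.3],[0,0,0.3]]' --turn '[[0,0,0],[0,0,0],[0,0,0],[0,0,0]]'

```text
time: 8.07
position: [0.5293, 0.0207, 0.0301]
tool_rot: [0.748, 0.664, 0.0, 0.0]
ft_force: [0.6, -0.6, -0.8]
grip_width: 0.0297
grip_force: 20.0
```

Emit:
play_rows --gripper '[0.8,0.8,0.8,0.8]' --delta_pos '[[0,0,0.1],[0,0,0.2],[0,0,0.2],[0,0,0.2]]' --turn '[[0,0,0],[0,0,0],[0,0,0],[0,0,0]]'

```text
time: 8.57
position: [0.5297, 0.0206, 0.0297]
tool_rot: [0.748, 0.664, 0.001, 0.001]
ft_force: [-2.4, 0.8, 13.3]
grip_width: 0.0296
grip_force: 20.0
```

Emit:
play_rows --gripper '[0.8,0.3,0.2,0.1,0,-0.1,-0.2,-0.2]' --delta_pos '[[0,0,-0.1],[0,0,-0.1],[0,0,-0.1],[0,0,-0.1],[0,0,-0.1],[0,0,-0.1],[0,0,-0.1],[0,0,-0.1]]' --turn '[[0,0,0],[0,0,0],[0,0,0],[0,0,0],[0,0,0],[0,0,0],[0,0,0],[0,0,0]]'

```text
time: 9.57
position: [0.5291, 0.0207, 0.0289]
tool_rot: [0.748, 0.664, -0.0, -0.0]
ft_force: [0.1, 1.0, -0.5]
grip_width: 0.0516
grip_force: 0.0
```

Emit:
play_rows --gripper '[-0.2,-0.2,-0.2,-0.2,-0.2,-0.2]' --delta_pos '[[0,0,-1],[0,0,-3],[0,0,-7],[0,0,-12],[0,0,-16],[0,0,-16]]' --turn '[[0,0,0],[0,0,0],[0,0,0],[0,0,0],[0,0,0],[0,0,0]]'

```text
time: 10.32
position: [0.5316, 0.0204, 0.1929]
tool_rot: [0.748, 0.664, 0.003, 0.003]
ft_force: [-0.6, -0.3, -0.6]
grip_width: 0.0527
grip_force: 0.0
```

```bash
python3 - <<'E'
from h import *
w=cam('wrist');s=cam('scene'); o=robot.get_obs(); print(o['position'],o['grip_width'])
th=np.radians(6.7); d=np.array([np.sin(th),np.cos(th),0]); O=np.array([.541,.1136,0])
print('level tube ends w',proj(w,[O+d*y+[0,0,.035] for y in(-.154,-.095,-.036)]).round())
H=np.zeros((600,640,3),np.uint8); H[:400]=w['color']; H[400:,:320]=cv2.resize(s['color'][140:260,260:452],(320,200)); H[400:,320:]=cv2.resize(s['color'][185:255,285:397],(320,200))
cv2.imwrite('pics/p1.png',H[:,:,::-1])
p=O+.115*d; print(totool(p))
E
```

```text
[0.52883787 0.02072307 0.18937928] 0.05217577382662653
level tube ends w [[316. 245.]
 [316. 189.]
 [316. 128.]]
[20.86794377  0.09207581 18.93614758]
```

View pics/p1.png

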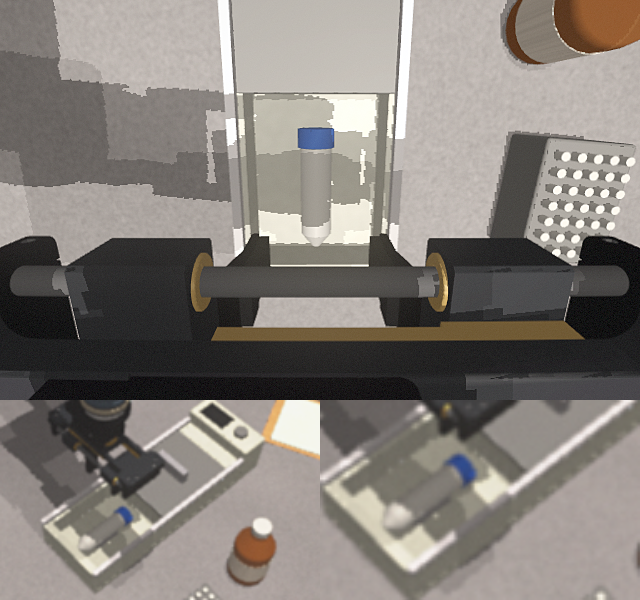

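The tube rests centred on the ribs: cap end at row 127 and tip at row 246, column 316, against a predicted 128, 245 and 316. Next I bring the closed fingers behind the handle.

Emit:
play_rows --gripper '[1,1,1,1,1,1,1,1,1,1,1,1]' --delta_pos '[[5,0,0],[10,0,0],[15,0,0],[20,0.1,0],[21.8,0.1,0],[21.8,0.1,3],[21.8,0.1,6],[21.8,0.1,9],[21.8,0.1,10.5],[21.8,0.1,11.3],[21.8,0.1,11.5],[21.8,0.1,11.5]]' --turn '[[0,0,0],[0,0,0],[0,0,0],[0,0,0],[0,0,0],[0,0,0],[0,0,0],[0,0,0],[0,0,0],[0,0,0],[0,0,0],[0,0,0]]'

```text
time: 11.92
position: [0.5564, 0.2371, 0.0747]
tool_rot: [0.748, 0.664, 0.001, 0.0]
ft_force: [0.4, 0.5, -0.4]
grip_width: 0.0005
grip_force: 0.0
```

```bash
cat > i.py <<'E'
from h import *
o=robot.get_obs();th=np.radians(6.7); d=np.array([np.sin(th),np.cos(th),0]); e=np.array([d[1],-d[0],0]); O=np.array([.541,.1136,0])
v=o['position']-O; print('inc x,y,z',v@e,v@d,v[2],'f along y',o['ft_force']@d,o['ft_force'],o['grip_width'])
E
python3 i.py; python3 -c "
from h import *
s=cam('scene'); cv2.imwrite('pics/h1.png',cv2.resize(s['color'][110:240,290:450],(640,520))[:,:,::-1])"
```

```text
inc x,y,z 0.0009197356712139435 0.12444857255683482 0.07465231382746398 f along y 0.49789454663480914 [ 0.38679668  0.45588006 -0.35652168] 0.0004556691193778292
```

View pics/h1.png

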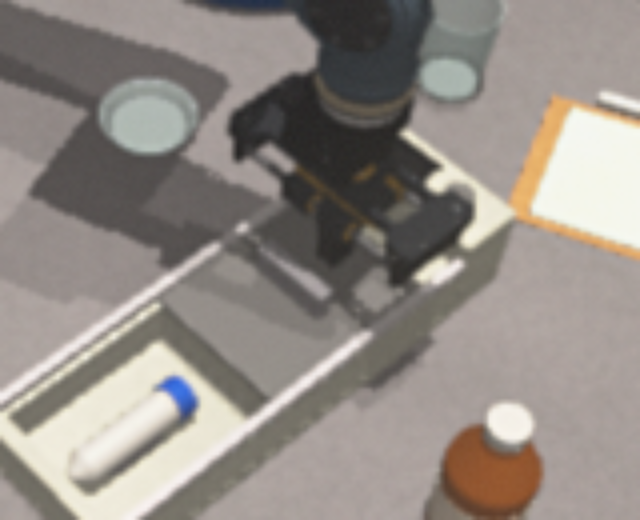

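The closed fingers stand behind the handle (crop 335,250), and the tube lies in the chamber at (135,430). I push now.

Emit:
play_rows --gripper '[1,1,1,1,1,1,1,1,1,1,1,1]' --delta_pos '[[-1,0,0],[-2,0,0],[-3,0,0],[-4,0,0],[-5.5,0,0],[-7,0,0],[-8.5,0,0],[-10,0,0],[-11.5,0,0],[-13,0,0],[-14.5,0,0],[-15.5,0,0]]' --turn '[[0,0,0],[0,0,0],[0,0,0],[0,0,0],[0,0,0],[0,0,0],[0,0,0],[0,0,0],[0,0,0],[0,0,0],[0,0,0],[0,0,0]]'

```text
time: 13.48
position: [0.5374, 0.082, 0.0739]
tool_rot: [0.748, 0.664, -0.0, -0.0]
ft_force: [0.7, 2.3, 0.7]
grip_width: 0.0001
grip_force: 1.0
```

Emit:
play_rows --gripper '[1,1,1,1,1,1]' --delta_pos '[[-0.5,0,0],[-1,0,0],[-1.5,0,0],[-2,0,0],[-2.3,0,0],[-2.5,0,0]]' --turn '[[0,0,0],[0,0,0],[0,0,0],[0,0,0],[0,0,0],[0,0,0]]'

```text
time: 14.22
position: [0.5345, 0.0581, 0.0739]
tool_rot: [0.748, 0.664, -0.0, -0.0]
ft_force: [-0.9, 3.0, 0.2]
grip_width: 0.0003
grip_force: 0.8
```

```bash
python3 i.py
```

```text
inc x,y,z 6.689202003580964e-05 -0.055854533576967305 0.07386780524844193 f along y 2.8475372696103993 [-0.89344444  2.97207342  0.2173682 ] 0.00031392666276745535
```

Still sliding at about 2–3 N; I push on to the stop in small steps.

Emit:
play_rows --gripper '[1,1,1,1,1]' --delta_pos '[[-0.3,0,0],[-0.6,0,0],[-0.9,0,0],[-1.1,0,0],[-1.2,0,0]]' --turn '[[0,0,0],[0,0,0],[0,0,0],[0,0,0],[0,0,0]]'

```text
time: 14.85
position: [0.5333, 0.0474, 0.0739]
tool_rot: [0.748, 0.664, 0.001, -0.001]
ft_force: [1.2, 8.8, -0.4]
grip_width: 0.0001
grip_force: 4.3
```

Emit:
play_rows --gripper '[1,1,1,1]' --delta_pos '[[-0.1,0,0],[-0.2,0,0],[-0.2,0,0],[-0.2,0,0]]' --turn '[[0,0,0],[0,0,0],[0,0,0],[0,0,0]]'

```text
time: 15.35
position: [0.5332, 0.0474, 0.0739]
tool_rot: [0.748, 0.663, 0.002, -0.001]
ft_force: [1.7, 13.4, -0.4]
grip_width: 0.0001
grip_force: 6.5
```

```bash
python3 i.py
```

```text
inc x,y,z 1.0150747405041072e-05 -0.06667633341789096 0.07392124552742976 f along y 13.476711650183764 [ 1.72633274 13.36658422 -0.36127934] 8.55638297301865e-05
```

At the stop: the position holds while the force rises to 13 N. I back off, rise and check.

Emit:
play_rows --gripper '[1,1,1,1,1,1,1,1,1]' --delta_pos '[[1,0,0],[2,0,-0.5],[3,0,-3],[5,0,-8],[10,0,-13],[15,0,-15],[20,0,-15],[20,0,-15],[20,0,-15]]' --turn '[[0,0,0],[0,0,0],[0,0,0],[0,0,0],[0,0,0],[0,0,0],[0,0,0],[0,0,0],[0,0,0]]'

```text
time: 16.48
position: [0.5559, 0.2425, 0.2236]
tool_rot: [0.747, 0.664, -0.001, 0.0]
ft_force: [0.5, -0.5, -0.0]
grip_width: 0.0003
grip_force: 0.0
```

```bash
python3 - <<'E'
from h import *
s=cam('scene');t=cam('top')
th=np.radians(6.7); d=np.array([np.sin(th),np.cos(th),0]); e=np.array([d[1],-d[0],0]); O=np.array([.541,.1136,0])
H=np.zeros((600,640,3),np.uint8)
H[:400]=s['color']; H[400:,:400]=cv2.resize(t['color'][150:230,200:360],(400,200))
cv2.imwrite('pics/f.png',H[:,:,::-1])
print('shut handle top ends: scene',proj(s,[O-.085*d+k*.035*e+[0,0,.096] for k in(-1,1)]).round(1).tolist(),'top',((proj(t,[O-.085*d+k*.035*e+[0,0,.096] for k in(-1,1)])-[200,150])*2.5+[0,400]).round().tolist())
E
```

```text
shut handle top ends: scene [[316.5, 198.2], [332.2, 212.9]] top [[273.0, 532.0], [280.0, 476.0]]
```

View pics/f.png

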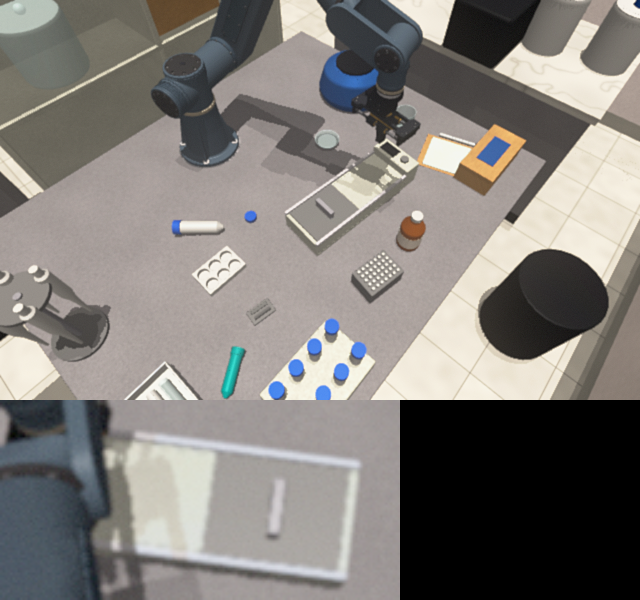

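The cover is shut: the handle at (325,206) in the scene view, and at (276,507) in the top crop, matches the predicted shut position. The rest is empty and the bystanders have not moved.

```bash
python3 -c "
from rig import robot
print(robot.hand_in())"
```

```text
the job is handed in; nothing more can be done
None
```

The tube lies level on the chamber's two ribs, the cover is pushed shut to its stop, the arm is clear, and the job is handed in at about 16.6 s; the hand-in gave no verdict.

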